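# Check a brake lever on the kart bench

### The job

Two handlebar ends with hand levers are clamped on the bench. Check the one with the longer lever as a mechanic would: with the fingers shut, press the lever with the backs of the fingers from its outer side towards the grip until it comes up firmly against its stop, short of the bar, and keep it firmly there, without forcing it, for a full two seconds; then let it out slowly with the fingers still against it, so that it does not snap back, and move clear. Grasp nothing, do not touch the rubber grip or its bar, and leave the shorter lever and the other things on the table alone.

Things in the scene. Friction and masses are not known exactly. Their poses are not given: they have to be found in the camera images.
- long_stand: Fixed stand of the handlebar end with the LONGER lever; origin on the table below mid bar. The bar runs along its y axis, 110 mm up; its x axis points level from bar to lever side, roughly away from the robot. Base 100 x 130 x 12 mm at y -5 to 125 mm, post and clamp (44 x 34, top 125 mm up) at y = 97 mm, nothing below the lever's free end. The two stands look alike and may change places.
- long_grip (a point): Steel bar (22 mm diameter) with black rubber grip (32 mm, flanges 38 mm) fixed in that stand, axis 110 mm above the table, from y = -121 to +118 mm. Black lever bracket on it at y = 50 to 74 mm, reaching to x = 52 mm, top 127 mm up. This point is on the bar's axis at mid bar; axes as the stand's.
- long_lever: The longer lever, aluminium, 152 mm from hinge to end of its ball (20 mm). Origin on the hinge, axes as the stand's when released. A slanting knuckle runs to (x 33, y -30) mm, then a straight blade, 10 mm thick, 16 mm high (top 118 mm above the table), along -y at x = 33 mm to the ball at y = -138 mm. Outer face at x = 38 mm. Released, its inner face is 57 mm from the grip.
- long_angle (a joint): Angle of the longer lever about its upright hinge: 0 released (held by its spring), grows as it is pressed to the grip, hard stop at 0.26 rad; the press point has then moved 25 mm; the blade is still 30 mm short of the grip there, the ball 15 mm. Spring force at the press point 2.4 N released, 4.4 N at the stop; beyond that it rises steeply. Let go while pressed, it snaps back.
- long_hinge (a point): The longer lever's hinge, at lever height (110 mm above the table), at x = 45, y = 62 mm in the stand's frame.
- long_press (a point): Point to press on the longer lever: outer face of the blade, mid height (110 mm up), 95 mm from the hinge along the blade. Moves with the lever; its x axis points straight out of the outer face, away from the grip, its y axis along the blade towards the hinge. Press along -x.
- short_stand: Fixed bench stand, alike, of the handlebar end with the SHORTER lever (leave alone); origin and axes as the other stand's.
- short_angle (a joint): Angle of the shorter lever (93 mm from hinge to end of ball, else alike): 0 released, grows as it is pressed. Must stay released.
- short_press (a point): Middle of the shorter lever's outer face.
- bottle: Full clear plastic water bottle with red cap, 66 mm in diameter, 202 mm tall, standing; origin under its centre. Leave alone.
- cup: Empty clear plastic cup, 76 mm wide at the rim, 75 mm tall, standing; origin under its centre. Leave alone.
- screwdriver: Screwdriver with a red handle lying on the table, about 200 mm long. Leave alone.
- module: Grey and black motor module of a model robot, 60 x 100 x 52 mm, lying on the table; origin under its centre. Leave alone.

How it is judged:
By the outcome, as a careful person would: the job done as asked, in the order asked, and still so for the second after the job is handed in, with the robot touching nothing.
It also fails if it takes over 50 s, if anything falls off the work surface, if the arm or the gripper's body presses on something with over 40 N, if the wrist force passes 120 N, or if a joint passes its speed limit or range.

### The arm

A 7-joint arm with a two-finger parallel gripper is mounted at the origin on the work surface. World frame = base frame: x ahead of the robot, y to its left, z up, the work surface at z = 0. Lengths are in mm, angles in rad, forces in N, time in s.
With the tool pointing down it reaches from about 400 to 900 mm from the base axis. Payload 5.6 kg.
Tool frame: the origin (TCP) lies midway between the tips of the shut fingers; the grasp point (between the pads) lies 19 mm behind it; z points along the fingers, y is the line along which they close (so a half turn about z gives the same grasp; the last joint's range is limited). The gripper opens to 92 mm and grips with 3 to 60 N. Pads are 20 mm wide; open, the fingers measure 128 mm over their backs; the gripper's body (75 mm by 189 mm) begins 69 mm behind the grasp point.
Start: joints at [1.232, 0.468, -0.012, 1.603, 0.006, 1.071, -0.056], TCP at [189.436, -621.79, 214.592] pointing down, gripper open.
Joint ranges: [-2.53, 2.53], [-0.31, 2.02], [-1.57, 1.55], [0.28, 2.44], [-1.29, 4.43], [0.15, 1.84], [-2.92, 2.92]. Speed limits (rad/s): [2.57, 2.57, 3.14, 3.14, 3.14, 3.14, 3.14].

### API

Orientations are given as a rotation vector (axis times angle).
In Python, from cell import robot, grip, kin, viewer gives the robot as it stands. Calls block until the motion is done:
- robot.movep(position, orientation): joint-space move of the TCP to a pose.
- robot.servo_line(position, feed=150, rotation=None): straight line of the TCP; rotation=None keeps the orientation; feed is the mean speed in mm/s.
- robot.goto_joints(angles): joint-space move.
- grip(opening, newtons=None): opening from 0.0 (shut) to 1.0 (fully open); newtons is the grip in N (None keeps the last); returns when the fingers have stopped.
- robot.hold(seconds).
- kin.ik(position, orientation): joint angles nearest the present ones, or None.
- robot.observe(): the state.
- viewer.read_camera(name): name is "scene" or "top"; returns the picture (480x640x3 uint8, red, green, blue); there is no depth.
- viewer.camera_info(name): a dict with "camera_matrix" (3x3 intrinsics, pixels), "k1" (the pictures are not rectified: a ray, as slopes to the right and down, at radius r is drawn at 1 + k1 r^2 times it, then the intrinsics apply), "R" (3x3) and "t" (3): a world point X has camera coordinates R X + t. Camera axes: x right, y down, z forward; pixel columns grow to the right and rows downward; lengths in mm; the calibration is good to about 2 mm. A picture is of the moment at which its call begins. camera_info takes no time and is no camera call.
A pose or a line that the arm cannot do raises robot.IKError and nothing moves.
- robot.job_done(): hands the job in; it is judged then, once.
Trained networks look in the newest picture that a camera, given by its name, has taken for a name from the list of things; names that differ only in an ending like _2 or _b are one class to them, and where a whole thing is asked for, a point or a joint stands for the part that bears it (a point fixed in the world has none). Each returns a list of dicts, best first, with "confidence" (0 to 1); they miss things now and then, are a little off and sometimes report something else, mostly with a low value. They report only what shows in the picture. A call takes as long as a camera call.
- viewer.silhouettes(name, camera): "mask" (480x640 bool, what is visible of it).
- viewer.pinpoint(name, camera): "at" ([x, y, z] in mm, in the coordinates of the camera as it stood for that picture, good to about 4 mm: a listed point, or the origin of a listed thing).
The state is a dict: "t": time; "joints": joint angles; "joint_velocities": joint speeds; "joint_torque": joint torques, N m; "tcp_pos": TCP position; "tcp_rot": TCP orientation; "contact_force": force on the tool from outside, world axes, zero at the start; "wrist_torque": the same for the moment, N m; "grip_width": opening from 0.0 (shut) to 1.0 (fully open); "grip_force": force on a finger pad.
Only numpy, scipy, OpenCV 4.12 (cv2) and the standard library are available. Lean on these libraries where they do the work, as an engineer would, in place of code of your own. Each camera call takes 0.05 s, during which the arm holds its last target. There are 200 camera calls.

## Working session

There is one attempt and no reset: what is moved stays moved. The work goes in short steps, each a Python script; the robot and the scene stay as the last script left them, time stands still between calls to the robot, and variables do not carry over. Pictures are saved under pics/ and viewed, at most 10 in all, crops included, and the job is handed in when it is done.

```bash
mkdir -p pics; ls; cat > h.py <<'E'
import numpy as np, cv2
from cell import robot, grip, kin, viewer
def world(p,c):
    i=viewer.camera_info(c); return np.array(i["R"]).T@(np.array(p)-np.array(i["t"]))
def pix(X,c):
    i=viewer.camera_info(c); p=np.array(i["R"])@np.array(X,float)+np.array(i["t"]); s=p[:2]/p[2]
    s=s*(1+i["k1"]*(s@s)); K=np.array(i["camera_matrix"]); return K[:2,:2]@s+K[:2,2]
E
python3 - <<'E'
from h import *
ims=[]
for c in("scene","top"):
    im=viewer.read_camera(c); cv2.imwrite(f"pics/{c}0.png",im[:,:,::-1])
    i=viewer.camera_info(c); print(c,(-np.array(i["R"]).T@i["t"]).round())
    for n in("long_stand","long_grip","long_hinge","long_press","long_lever","short_stand","short_press","bottle","cup","module","screwdriver"):
        print(n,[(world(d["at"],c).round(1).tolist(),round(d["confidence"],2),pix(world(d["at"],c),c).round().tolist()) for d in viewer.pinpoint(n,c)])
print(robot.observe())
E
```

```text
pics
scene [1050.  630. 1164.]
long_stand [([537.5, 184.8, 2.0], 0.76, [353.0, 260.0])]
long_grip [([534.0, 188.3, 108.9], 0.65, [358.0, 237.0])]
long_hinge [([598.8, 234.4, 109.1], 0.91, [351.0, 266.0])]
long_press [([601.6, 129.0, 105.3], 0.62, [319.0, 238.0]), ([455.4, -180.9, -4.7], 0.61, [284.0, 161.0])]
long_lever [([599.3, 233.5, 108.2], 0.88, [351.0, 266.0]), ([710.8, 222.9, 0.7], 0.19, [311.0, 313.0])]
short_stand [([454.7, -179.9, -1.4], 0.72, [285.0, 161.0]), ([721.4, -159.0, -4.3], 0.53, [213.0, 218.0])]
short_press [([540.1, -194.2, 111.1], 0.74, [254.0, 146.0])]
bottle [([536.3, 429.9, -2.6], 0.88, [426.0, 327.0])]
cup [([722.5, -161.7, -6.9], 0.91, [212.0, 218.0])]
module [([786.3, 22.9, 0.3], 0.91, [235.0, 276.0])]
screwdriver [([709.6, 222.3, 2.1], 0.84, [311.0, 312.0])]
top [ 426.  135. 1315.]
long_stand [([532.9, 188.4, 2.9], 0.58, [289.0, 276.0])]
long_grip [([535.9, 188.1, 110.0], 0.97, [288.0, 270.0])]
long_hinge [([596.0, 233.5, 114.7], 0.69, [267.0, 242.0]), ([603.6, 132.9, 111.4], 0.69, [313.0, 240.0])]
long_press [([604.6, 133.8, 111.4], 0.89, [313.0, 239.0]
[... 559 characters left out ...]
ray([ 1.23202945,  0.46751574, -0.0115819 ,  1.60270976,  0.00599142,
        1.07138432, -0.05627447]), 'joint_velocities': array([-0.00172612,  0.00083407,  0.00133079,  0.00079997,  0.00060881,
        0.00083961,  0.00086694]), 'joint_torque': array([-2.34870613e-04, -5.20437813e+01, -1.24665548e-02, -2.44057149e+01,
       -5.66003239e-02,  1.14196035e-02,  1.95667235e-05]), 'tcp_pos': array([ 189.40937301, -621.7968738 ,  214.57808397]), 'tcp_rot': array([ 3.10729319e+00,  4.62791682e-01, -5.63016153e-05]), 'contact_force': array([-0.21188689, -0.07004197, -0.38013383]), 'wrist_torque': array([-0.0225003 ,  0.05185205,  0.0208745 ]), 'grip_force': 0.0, 'grip_width': 0.9987986502111628}
```

View pics/scene0.png

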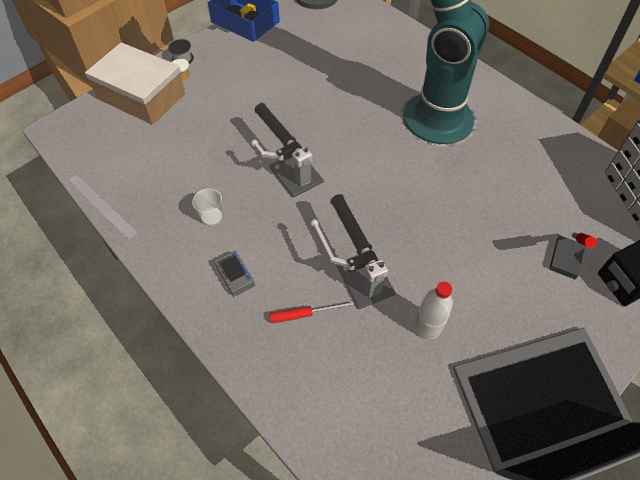

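View pics/top0.png

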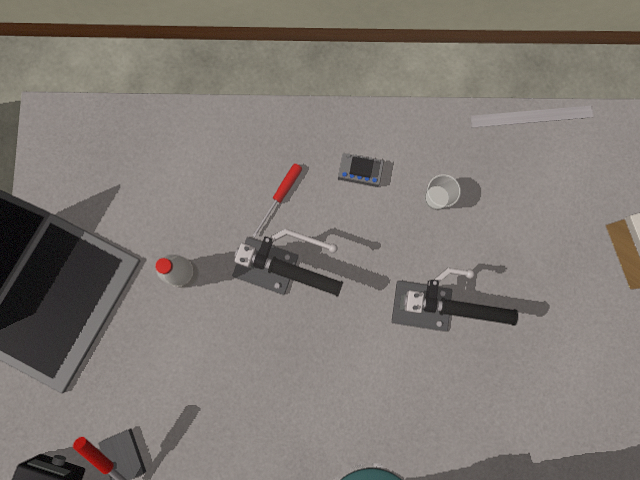

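```bash
cat >> h.py <<'E'
from scipy.spatial.transform import Rotation as Rn
# mean over both cameras (xy): mid bar, hinge, press
W=np.array([[535.0,188.2],[598.8,234.1],[603.1,131.4]]); L=np.array([[0,0],[45,62],[83,-33.]])
def fit():
    w,l=W-W.mean(0),L-L.mean(0); yaw=np.arctan2((l[:,0]*w[:,1]-l[:,1]*w[:,0]).sum(),(l*w).sum())
    c,s=np.cos(yaw),np.sin(yaw); R=np.array([[c,-s],[s,c]]); return yaw,R,W.mean(0)-R@L.mean(0)
yaw,R2,O=fit(); H=O+R2@[45,62]
SIDE=1; Z=92.
def pose(theta,gap):
    """TCP with finger back 'gap' mm off the outer face of the lever at angle theta"""
    c,s=np.cos(theta),np.sin(theta); q=R2@np.array([[c,s],[-s,c]])@[38+18+gap,-95]
    a=yaw-theta+SIDE*np.pi/2
    return np.r_[H+q,Z],(Rn.from_euler('z',a)*Rn.from_euler('x',np.pi)).as_rotvec()
def F(theta=0):
    o=robot.observe(); e=R2@[np.cos(theta),-np.sin(theta)]; return o["contact_force"],o["contact_force"][:2]@e
E
python3 - <<'E'
import h; from h import *
print(yaw,O,H,(W-(O+L@R2.T)).round(1).tolist())
for s in(1,-1):
    h.SIDE=s
    for th,g in((0,45),(0,0),(.27,0)): p,r=pose(th,g); print(s,p.round(1),kin.ik(p,r))
E
```

```text
-0.32679954726260463 [535.45501964 189.10819308] [597.97621962 233.38120465] [[-0.5, -0.9], [0.8, 0.7], [-0.4, 0.2]]
1 [663.1 111.   92. ] [ 0.19345094  0.73202683 -0.60604214  1.60017741  0.48221322  0.96312115
 -0.89972686]
1 [620.5 125.4  92. ] [ 0.2295253   0.69894539 -0.68318359  1.70167616  0.52959674  0.93397131
 -0.98947109]
1 [590.9 123.3  92. ] [ 0.26223311  0.66798974 -0.71869017  1.77566066  0.54426647  0.90692494
 -1.29329603]
-1 [663.1 111.   92. ] [ 0.527473    1.13416098 -1.33701843  1.57778512  1.12486232  1.35628419
  1.86538667]
-1 [620.5 125.4  92. ] [ 0.54013553  1.08955374 -1.3353935   1.68262537  1.10165916  1.31076757
  1.79278789]
-1 [590.9 123.3  92. ] [ 0.56692146  1.0531938  -1.33398502  1.75807306  1.08300473  1.27402774
  1.49097171]
```

```bash
python3 - <<'E'
from h import *
grip(0.0)
p,r=pose(0,45)
robot.movep(p+[0,0,170],r); robot.servo_line(p+[0,0,40],150,r); robot.servo_line(p,80,r)
robot.hold(.3)
o=robot.observe(); print(o["t"],o["tcp_pos"],p,o["grip_width"],F())
for c in("scene","top"):
    im=viewer.read_camera(c); print(c,[(world(d["at"],c).round(1),d["confidence"]) for d in viewer.pinpoint("long_press",c)])
    u,v=pix(p,c).astype(int); im=im[max(v-90,0):v+90,u-120:u+120]; cv2.imwrite(f"pics/{c}1.png",cv2.resize(im,(720,540))[:,:,::-1])
E
```

```text
7.5833 [663.39099917 111.05801129  92.4673145 ] [663.13445934 110.98674482  92.        ] 0.005066307177277331 (array([-1.62681151,  0.90566252, -0.17328917]), np.float64(-1.8314418254288685))
scene [(array([602.2, 128.9, 105.6]), 0.63)]
top [(array([602. , 132.7, 111. ]), 0.65)]
```

View pics/scene1.png

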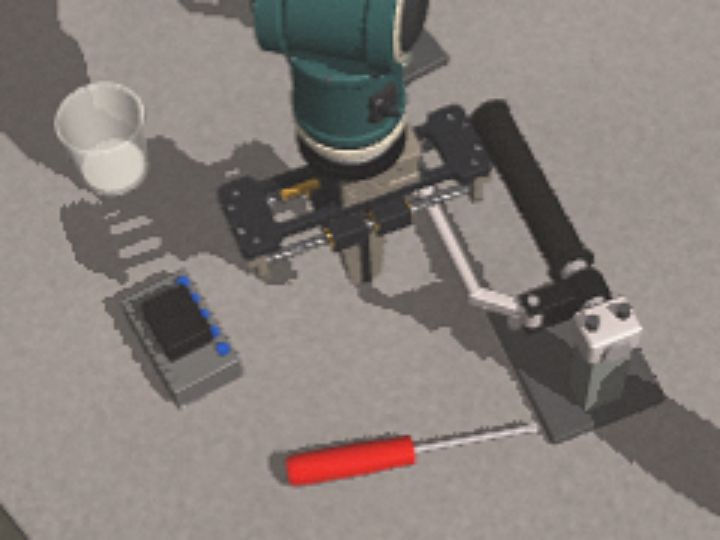

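```bash
cat >> h.py <<'E'
def go(th,g,feed): p,r=pose(th,g); robot.servo_line(p,feed,r)
def Fm(th,n=4):
    f=[]
    for _ in range(n): robot.hold(.03); f.append(F(th)[0])
    f=np.mean(f,0); return f
E
python3 - <<'E'
from h import *
go(0,10,80); robot.hold(.2); b=Fm(0,8); print("bias",b.round(2),robot.observe()["t"])
ex=np.r_[R2[:,0],0]
g=10
while g>-8:
    g-=1; go(0,g,15); f=(Fm(0)-b); print(g,f.round(2),round(f@ex,2))
    if f@ex>1.5: break
o=robot.observe(); print(o["t"],o["tcp_pos"],pose(0,g)[0])
np.save("b.npy",np.r_[b,g])
E
```

```text
bias [ 0.02 -0.13 -0.34] 8.8333
9 [0.79 0.15 0.12] 0.7
8 [-0.02  0.16  0.41] -0.07
7 [ 0.2  -0.04 -0.11] 0.2
6 [-0.13  0.11  0.64] -0.16
5 [0.51 0.24 0.57] 0.4
4 [0.33 0.14 0.26] 0.27
3 [-0.02  0.24  0.35] -0.09
2 [ 0.22 -0.23  0.55] 0.28
1 [-0.39 -0.13  0.56] -0.33
0 [-0.12  0.35  0.03] -0.22
-1 [0.07 0.4  0.5 ] -0.07
-2 [0.02 0.43 0.07] -0.12
-3 [ 1.53 -0.16 -0.33] 1.5
13.8167 [617.97048277 126.20780385  92.05397942] [617.67487945 126.39539811  92.        ]
```

```bash
python3 - <<'E'
from h import *
b=np.load("b.npy")[:3]
def m(th):
    f=Fm(th)-b; e=R2@[np.cos(th),-np.sin(th)]; t=R2@[np.sin(th),np.cos(th)]
    n=f[:2]@e; print(round(robot.observe()["t"],2),round(th,4),"normal",round(n,2),"along",round(f[:2]@t,2),"z",round(f[2],2)); return n
for th in(.04,.08,.12,.16,.20,.225): go(th,-3,18); n=m(th)
while n<7 and th<.29:
    th+=.006; go(th,-3,8); n=m(th)
np.save("th.npy",th)
for c in("top",):
    im=viewer.read_camera(c); u,v=pix(pose(th,0)[0],c).astype(int); cv2.imwrite("pics/top2.png",cv2.resize(im[v-75:v+75,u-100:u+100],(800,600))[:,:,::-1])
E
```

```text
14.34 0.04 normal 2.61 along 0.29 z -0.29
14.87 0.08 normal 2.73 along 0.03 z 0.3
15.39 0.12 normal 3.3 along -0.08 z -0.21
15.92 0.16 normal 3.28 along 0.38 z -0.36
16.44 0.2 normal 3.77 along 0.15 z 0.28
16.88 0.225 normal 4.1 along 0.49 z -0.22
17.26 0.231 normal 3.78 along 0.57 z -0.2
17.64 0.237 normal 3.94 along 0.78 z -0.75
18.02 0.243 normal 4.28 along 1.04 z -0.24
18.41 0.249 normal 3.91 along 0.95 z 0.17
18.79 0.255 normal 3.84 along 1.15 z -0.36
19.18 0.261 normal 4.63 along 1.96 z -0.67
19.56 0.267 normal 6.34 along 3.09 z -1.58
19.94 0.273 normal 7.18 along 3.58 z -2.83
```

```bash
python3 - <<'E'
from h import *
b=np.load("b.npy")[:3]; th=float(np.load("th.npy")); g=-3
def m():
    f=Fm(th)-b; e=R2@[np.cos(th),-np.sin(th)]; t=R2@[np.sin(th),np.cos(th)]
    n=f[:2]@e; print(round(robot.observe()["t"],2),round(g,2),"normal",round(n,2),"along",round(f[:2]@t,2),"z",round(f[2],2)); return n
n=m()
while n<10.5 and g>-7: g-=.5; go(th,g,5); n=m()
np.save("g.npy",g)
for _ in range(5): robot.hold(.4); m()
E
```

```text
20.12 -3 normal 6.97 along 3.29 z -2.72
20.51 -3.5 normal 8.29 along 3.53 z -2.75
20.89 -4.0 normal 8.85 along 3.67 z -3.52
21.27 -4.5 normal 9.6 along 4.36 z -4.34
21.66 -5.0 normal 11.05 along 3.96 z -4.85
22.19 -5.0 normal 10.31 along 4.04 z -4.98
22.73 -5.0 normal 11.08 along 3.97 z -4.85
23.26 -5.0 normal 11.03 along 4.11 z -4.95
23.79 -5.0 normal 10.49 along 3.97 z -4.57
24.32 -5.0 normal 10.86 along 4.16 z -5.22
```

View pics/top2.png

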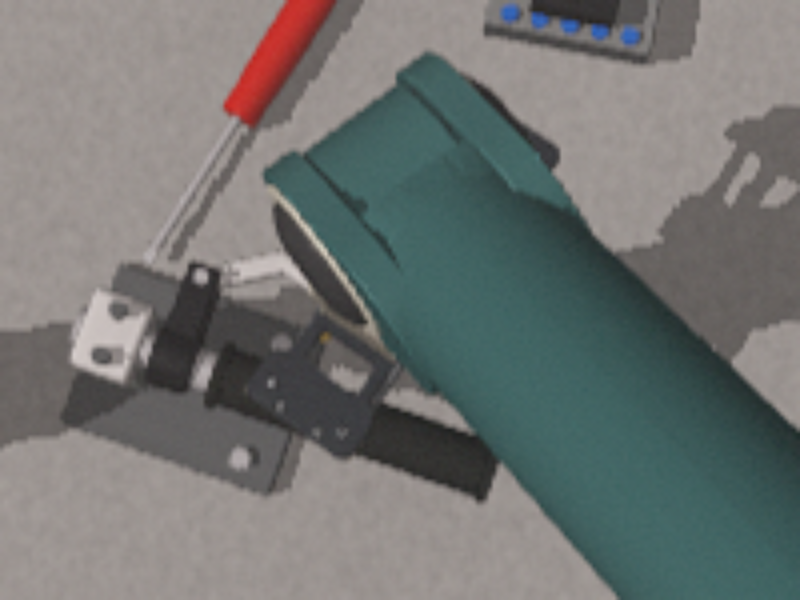

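```bash
python3 - <<'E'
from h import *
b=np.load("b.npy")[:3]; g=float(np.load("g.npy")); th=.273
def m(th):
    f=Fm(th,3)-b; e=R2@[np.cos(th),-np.sin(th)]; print(round(robot.observe()["t"],2),round(th,3),round(f[:2]@e,2))
robot.hold(.4); go(th,-3,5); m(th)
for th in(.24,.20,.16,.12,.08,.04,.0): go(th,-3,8); m(th)
go(0,1,5); m(0); go(0,8,15); m(0); go(0,60,80)
p,r=pose(0,60); robot.servo_line(p+[0,0,150],150,r)
robot.movep([500,-420,320],r) if kin.ik([500,-420,320],r) is not None else None
robot.hold(.5); print(robot.observe()["t"],Fm(0)-b)
for c in("scene","top"):
    im=viewer.read_camera(c); cv2.imwrite(f"pics/{c}3.png",im[:,:,::-1])
    for n in("long_press","short_press","bottle","cup","module","screwdriver"): print(c,n,[(world(d["at"],c).round(1).tolist(),round(d["confidence"],2)) for d in viewer.pinpoint(n,c)][:1])
E
```

```text
25.38 0.273 7.02
26.07 0.24 3.37
26.87 0.2 3.81
27.66 0.16 3.63
28.45 0.12 3.97
29.24 0.08 3.57
30.03 0.04 3.89
30.82 0.0 3.26
31.88 0 0.1
32.59 0 -0.0
37.0583 [0.18211484 0.0438171  0.45448102]
scene long_press [([599.5, 128.2, 107.4], 0.72)]
scene short_press [([539.4, -192.9, 111.2], 0.57)]
scene bottle [([537.2, 432.9, -2.1], 0.98)]
scene cup [([721.8, -160.7, -5.5], 0.68)]
scene module [([785.2, 24.2, -1.8], 0.93)]
scene screwdriver [([710.2, 223.4, 1.4], 0.77)]
top long_press [([603.9, 130.1, 112.1], 0.83)]
top short_press [([542.7, -185.5, 112.0], 0.7)]
top bottle [([535.8, 430.2, 1.9], 0.74)]
top cup [([722.6, -159.0, 1.3], 0.89)]
top module [([787.3, 26.6, 1.5], 0.55)]
top screwdriver [([712.2, 224.2, -1.3], 0.67)]
```

View pics/top3.png

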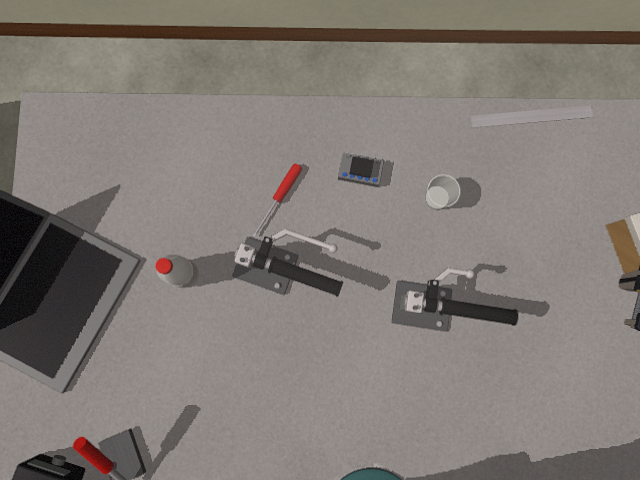

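The top picture shows both levers released, with the long one's ball at (333,247) as before. Everything else is where it was, and the arm is clear at the right edge, so I'm handing in.

```bash
python3 -c "
from cell import robot
print(robot.job_done())"
```

```text
the job is handed in; nothing more can be done
None
```

I pressed the longer lever to its stop with about 11 N and held it there for 2.6 s. I then let it out slowly with the fingers against it, moved clear with nothing else disturbed, and handed the job in at about 38 s; no verdict was shown.

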